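Refit two bioreactor probe ports

TASK

Build up the two probe ports over their guide pins. On the blue port put, from the bottom up, the white seal, the black collar and the yellow cap; on the purple port put the red seal and then the green cap, every part lying flat on the one below. Set the parts down gently, without dropping any, and leave the glass beaker standing where it is.

Things in the scene. Friction and masses are not known exactly. Their poses are not given: they have to be found in the camera images.
- blue_port: Fixed blue round port flange, 72 mm in diameter and 16 mm thick, with an upright bare steel guide pin in the middle: 14 mm in diameter, 52 mm tall above the flange, its last 10 mm tapering to 6 mm. Origin at the centre of the flange's underside on the bench, z up along the pin. Built up with white seal, black collar, yellow cap, their undersides come to lie 16, 30 and 52 mm above the origin.
- purple_port: Fixed purple round port flange, 72 mm in diameter and 16 mm thick, with an upright bare steel guide pin in the middle: 14 mm in diameter, 34 mm tall above the flange, its last 10 mm tapering to 6 mm. Origin at the centre of the flange's underside on the bench, z up along the pin. Built up with red seal, green cap, their undersides come to lie 16 and 30 mm above the origin.
- white_seal: Loose white plastic sealing ring, 30 g, 44 mm outside diameter, 22 mm bore right through, 14 mm tall, lying flat on the bench. Origin at the centre of its underside, z up along its axis.
- black_collar: Loose black ribbed plastic collar, 50 g, 40 mm outside diameter, 22 mm bore right through, 22 mm tall, lying flat on the bench. Origin at the centre of its underside, z up along its axis.
- yellow_cap: Loose yellow plastic protective cap, 25 g, closed on top and open underneath; it already stands the right way up, open side down. Outside 34 mm in diameter, 34 mm tall, its cavity is 22 mm in diameter and 28 mm deep. Origin at the centre of its underside, z up along its axis.
- red_seal: Loose red plastic sealing ring, 30 g, 44 mm outside diameter, 22 mm bore right through, 14 mm tall, lying flat on the bench. Origin at the centre of its underside, z up along its axis.
- green_cap: Loose green plastic blanking cap, 40 g, closed on top and open underneath; it already stands the right way up, open side down. Outside 40 mm in diameter, 34 mm tall, its cavity is 22 mm in diameter and 28 mm deep. Origin at the centre of its underside, z up along its axis.
- beaker: Small empty glass beaker without handle, 60 mm in diameter at the rim, 75 mm tall, standing loose among the parts; to be left alone. Origin at the centre of its underside, z up.

How it is judged:
At the end, for the whole second after the job is handed in: White seal, black collar and yellow cap (bottom to top) stand on the blue port, red seal and green cap on the purple port: each within 8 mm of the pin's axis, within 4 mm of its seated height, tilted less than 0.1 rad, released and at rest. The beaker stands upright within 25 mm of where it was (z of white_seal in the frame of blue_port between 0.012 and 0.02 m and horizontal distance between each of white_seal, black_collar, yellow_cap and blue_port below 0.008 m and angle between each of white_seal, black_collar, yellow_cap, red_seal, green_cap, beaker's own z axis and vertical below 0.1 rad and linear speed of each of white_seal, black_collar, yellow_cap, red_seal, green_cap below 0.02 m/s and contact force between each of white_seal, black_collar, yellow_cap, red_seal, green_cap and the fingers below 0.05 N and z of black_collar in the frame of blue_port between 0.026 and 0.034 m and z of yellow_cap in the frame of blue_port between 0.048 and 0.056 m and z of red_seal in the frame of purple_port between 0.012 and 0.02 m and horizontal distance between each of red_seal, green_cap and purple_port below 0.008 m and z of green_cap in the frame of purple_port between 0.026 and 0.034 m and distance of beaker from where it was at the start of the episode below 0.025 m); the robot touches nothing.
It fails at once if The beaker is pushed more than 25 mm or knocked over (distance of beaker from where it was at the start of the episode above 0.025 m or angle between beaker's own z axis and vertical above 0.3 rad).
It fails at once if A part is dropped (it moves faster than 0.5 m/s with no finger touching it: a fall of about 13 mm) ((linear speed of white_seal above 0.5 m/s and contact force between white_seal and the fingers below 0.02 N) or (linear speed of black_collar above 0.5 m/s and contact force between black_collar and the fingers below 0.02 N) or (linear speed of yellow_cap above 0.5 m/s and contact force between yellow_cap and the fingers below 0.02 N) or (linear speed of red_seal above 0.5 m/s and contact force between red_seal and the fingers below 0.02 N) or (linear speed of green_cap above 0.5 m/s and contact force between green_cap and the fingers below 0.02 N)).
It also fails if it takes over 112 s, if anything falls off the work surface, if the arm or the gripper's body presses on something with over 40 N, if the wrist force passes 120 N, or if a joint passes its speed limit or range.

ROBOT

A 6-joint arm with a two-finger parallel gripper is mounted at the origin on the work surface. World frame = base frame: x ahead of the robot, y to its left, z up, the work surface at z = 0. Lengths are in m, angles in rad, forces in N, time in s.
With the tool pointing down it reaches from about 0.375 to 0.925 m from the base axis. Payload 5.7 kg.
Tool frame: the origin (TCP) lies midway between the tips of the shut fingers; the grasp point (between the pads) lies 19 mm behind it (bot.grasp_offset is the distance from the TCP to the grasp point, in m); z points along the fingers, y is the direction in which the jaws open and shut (so a half turn about z gives the same grasp; the last joint's range is limited). The gripper opens to 85 mm and grips with 20 to 120 N. Pads are 22 mm wide; open, the fingers measure 114 mm over their backs; the gripper's body (76 mm by 85 mm) begins 54 mm behind the grasp point. The pads swing forward as they close: fully open they stand 13 mm farther back than shut.
Start: joints at [1.104, 0.359, 1.51, -0, 1.272, -0.115], TCP at [0.207, 0.563, 0.231] pointing down, gripper open.
Joint ranges: [-2.97, 2.97], [-1.01, 2.36], [0.21, 2.38], [-0.96, 4.11], [0.2, 2.71], [-2.98, 2.98]. Speed limits (rad/s): [2.39, 2.39, 3.14, 3.14, 3.14, 3.14].

INTERFACE

Orientations are given as a unit quaternion [x, y, z, w].
In Python, from workcell import bot gives the robot as it stands. The module is installed in compiled form; this text tells all that it offers.
- The arm moves only by the tool arm_command, never from a script. Its argument "increments" is a list of rows, each an object of numbers: "dx", "dy", "dz": the shift along the tool's x, y, z each as a share of 100 cm, from -1 to 1; "wx", "wy", "wz": the turn, a rotation vector about the tool's x, y, z each as a share of 90 degrees, from -1 to 1; "claw": the closure in counts, from 0 (fully open) to 255 (shut). In form: [{"dx": .., "dy": .., "dz": .., "wx": .., "wy": .., "wz": .., "claw": ..}, ...]. A call has 1 to 8 rows; each row is the pose to reach, as a shift and turn from the pose measured when the call began, along the tool's axes at that moment; what a row does not reach only later rows make up. A row lasts 1/8 s, in which the tool goes at most 62.5 mm and 10.7 degrees, less where a joint would pass 70% of its speed; a pose out of reach is approached as far as the arm can. A call with a number of a shift or a turn outside -1 to 1 is refused whole. A call with a gripper value outside its range is refused whole. The fingers move at their own pace and stop on an object; "force" is the grip in N (left out, the last holds). Time passes only in rows, so rows that repeat a pose let the fingers close. It gives the time, the measured TCP pose, the force and the opening at its end, in the units of the state.
- bot.get_obs(): the state, without advancing time (a new reading comes with each control period).
- bot.capture(name): name is "side" or "top" or "wrist"; returns (picture, depth): 480x640x3 uint8, red, green, blue; 480x640 float32, m along the optical axis (not along the pixel's ray), 0 where there is no reading.
- bot.camera_info(name): a dict with "camera_matrix" (3x3 intrinsics, pixels), "rvec" (rotation vector, rad) and "tvec" (3), from world to camera coordinates, as OpenCV has them; the wrist camera has in their place "mount" (4x4, takes a point from camera to tool coordinates, whose origin is the TCP and whose axes are the flange's). Camera axes: x right, y down, z forward; pixel columns grow to the right and rows downward; lengths in m; the calibration is good to about 2 mm. The wrist camera is an equidistant fisheye: a pixel r from the principal point sees the ray r / f radians off the axis. A picture is of the moment at which its call begins: read the wrist's pose just before it. camera_info takes no time and is no camera call.
- bot.sign_off(): hands the job in, once; it reports no verdict.
The state is a dict: "time": time; "joint_positions": joint angles; "joint_velocities": joint speeds; "effort": joint torques, N m; "tcp_pos": TCP position; "tcp_rot": TCP orientation; "force": force on the tool from outside, world axes, zero at the start; "wrist_torque": the same for the moment, N m; "width": finger opening in m.
Only numpy, scipy, OpenCV 4.12 (cv2) and the standard library are available. Lean on these libraries where they do the work, as an engineer would, in place of code of your own. Each camera call takes 0.05 s, during which the arm holds its last target. There are 200 camera calls.

## Working session

There is one attempt and no reset: what is moved stays moved. The work goes in short steps, Python scripts to look and compute and a tool call to move; the robot and the scene stay as the last step left them, time stands still between calls to the robot, and variables do not carry over. Pictures are saved under pics/ and viewed, about 12 in all and at most 16, crops included, and the job is handed in when it is done.

Besides the shell and the picture viewer there is one more tool, called after "Request:" by a JSON object that holds its "name" and its "arguments", one argument or row to a line. arm_command: Moves the arm, as the interface text tells. Shift numbers are shares of 100 cm and turn numbers shares of 90 degrees, none past 1 either way. Its arguments: {"type":"object","properties":{"increments":{"type":"array","items":{"type":"object","properties":{"dx":{"type":"number"},"dy":{"type":"number"},"dz":{"type":"number"},"wx":{"type":"number"},"wy":{"type":"number"},"wz":{"type":"number"},"claw":{"type":"number"}}}},"force":{"type":"number"}},"required":["increments"]}

```bash
mkdir -p pics; cat > h.py <<'E'
import numpy as np, cv2
from scipy.spatial.transform import Rotation as R
from workcell import bot
def points(name):
    im,d=bot.capture(name); ci=bot.camera_info(name); K=np.array(ci["camera_matrix"])
    Rm=cv2.Rodrigues(np.array(ci["rvec"],float))[0]; t=np.array(ci["tvec"],float).ravel()
    v,u=np.mgrid[:480,:640]; ray=np.stack([(u-K[0,2])/K[0,0],(v-K[1,2])/K[1,1],np.ones(u.shape)],-1)
    return im,d,(ray*d[...,None]-t)@Rm
def save(n,im): cv2.imwrite("pics/"+n,im[...,::-1])
E
python3 - <<'E'
from h import *
o=bot.get_obs(); print(o["time"],o["tcp_pos"],o["tcp_rot"],o["width"],bot.grasp_offset)
for n in("top","side"):
    im,d,P=points(n); save(n+"0.png",im); np.savez(n+"0.npz",im=im,d=d,P=P)
    ci=bot.camera_info(n); print(n,ci)
print(bot.camera_info("wrist"))
E
```

```text
0.0 [0.2064469  0.56263768 0.23044908] [ 1.74992180e-01  9.84569396e-01 -8.79043624e-04 -2.62738831e-04] 0.08529721302981004 0.0187
top {'camera_matrix': array([[435.89327281,   0.        , 315.36941475],
       [  0.        , 435.89327281, 236.7694636 ],
       [  0.        ,   0.        ,   1.        ]]), 'rvec': array([ 2.02305442, -2.2146409 ,  0.22751405]), 'tvec': array([0.02963531, 0.52445348, 0.62158711])}
side {'camera_matrix': array([[484.52141074,   0.        , 317.50271532],
       [  0.        , 484.52141074, 235.29746096],
       [  0.        ,   0.        ,   1.        ]]), 'rvec': array([ 2.29412913, -0.58561468,  0.27041014]), 'tvec': array([-0.47504515,  0.22572273,  0.57421512])}
{'camera_matrix': array([[371.64829954,   0.        , 313.92805686],
       [  0.        , 371.64829954, 238.69184139],
       [  0.        ,   0.        ,   1.        ]]), 'mount': array([[ 4.72962466e-04, -9.64745128e-01, -2.63185514e-01,
         6.65861051e-02],
       [ 9.99999855e-01,  3.88992245e-04,  3.71160338e-04,
        -1.29414768e-03],
       [-2.55698003e-04, -2.63185652e-01,  9.64745172e-01,
        -1.42629944e-01],
       [ 0.00000000e+00,  0.00000000e+00,  0.00000000e+00,
         1.00000000e+00]])}
```

View pics/top0.png

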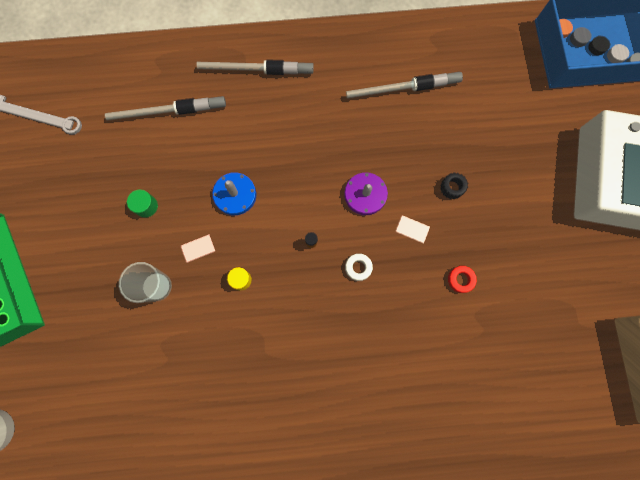

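View pics/side0.png

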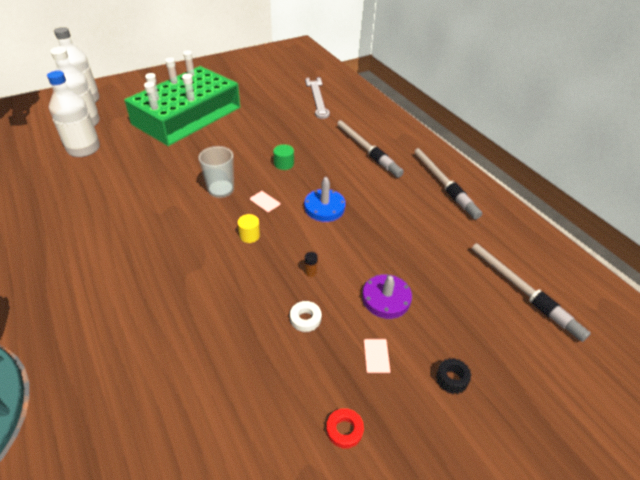

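The top view shows everything: green cap (140,203), blue port (234,194), purple port (366,193), black collar (455,186), white seal (359,267), red seal (463,279), yellow cap (238,279) and beaker (145,284). The side view agrees, with a small vial near (311,240) in the top view.

```bash
cat > m.py <<'E'
from h import *
def circ(p):
    # fit circle by hull -> minEnclosingCircle, and by centroid of hull
    c,r=cv2.minEnclosingCircle((p*1000).astype(np.float32)); return np.array(c)/1000,r
def col(im,k):
    hsv=cv2.cvtColor(im,cv2.COLOR_RGB2HSV).astype(int); H,S,V=hsv[...,0],hsv[...,1],hsv[...,2]
    return {"red":((H<5)|(H>175))&(S>180)&(V>140),"yellow":(abs(H-29)<5)&(S>150)&(V>90),"green":(abs(H-64)<12)&(S>150)&(V>60),
    "blue":(abs(H-108)<8)&(S>180)&(V>100),"purple":(abs(H-146)<10)&(S>120)&(V>70),"white":(S<40)&(V>150),"black":(V<60)&(S<120)}[k]
E
python3 - <<'E'
from m import *
S={"green":((140,203),.034,20),"blue":((234,194),.016,36),"purple":((366,193),.016,36),"black":((455,186),.022,20),"white":((359,267),.014,22),"red":((463,279),.014,22),"yellow":((238,279),.034,17)}
ci=bot.camera_info("top");K=ci["camera_matrix"];Rm=cv2.Rodrigues(ci["rvec"])[0];C=-Rm.T@ci["tvec"]; print("cam",C)
z=np.load("top0.npz");im,P=z["im"],z["P"]
Q=np.load("side0.npz")
for k,((u,v),h,r) in S.items():
    m=col(im,k).copy(); w=np.zeros_like(m); w[v-32:v+32,u-32:u+32]=1; m&=w
    p=P[m]; top=m&(abs(P[...,2]-h)<.004)
    n,l,st,_=cv2.connectedComponentsWithStats(top.astype(np.uint8)); top=l==1+np.argmax(st[1:,4])
    v_,u_=np.nonzero(top); ray=np.stack([(u_-K[0,2])/K[0,0],(v_-K[1,2])/K[1,1],np.ones(len(u_))],-1)@Rm
    g=C+ray*((h-C[2])/ray[:,2])[:,None]; c,rr=circ(g[:,:2])
    sm=col(Q["im"],k); sp=Q["P"][sm&(abs(Q["P"][...,2]-h)<.004)&(np.linalg.norm(Q["P"][...,:2]-c,axis=-1)<.05)]
    cs=circ(sp[:,:2]) if len(sp)>10 else None
    print(k,m.sum(),top.sum(),"zpct",np.percentile(p[:,2],[5,50,95]).round(4),"c",c.round(4),"r",round(rr,1),"exp",r,"reach",np.hypot(*c).round(3),"side",cs)
# pins & beaker: tall points
for (u,v) in((234,194),(366,193),(145,284),(311,240)):
    a=P[v-30:v+30,u-30:u+30].reshape(-1,3); b=a[a[:,2]>.035]; print((u,v),len(b),np.median(b,0) if len(b) else 0, a[:,2].max())
E
```

```text
cam [ 0.39060429 -0.0033668   0.71394481]
green 599 440 zpct [0.009  0.033  0.0353] c [0.6131 0.2605] r 19.9 exp 20 reach 0.666 side (array([0.61150891, 0.26107278]), 19.443092346191406)
blue 1187 1136 zpct [0.0128 0.0157 0.0179] c [0.6193 0.1101] r 35.6 exp 36 reach 0.629 side (array([0.61874829, 0.10981126]), 36.125160217285156)
purple 1251 1209 zpct [0.0136 0.016  0.0181] c [ 0.5999 -0.1091] r 35.9 exp 36 reach 0.61 side (array([ 0.60057086, -0.10860084]), 37.102535247802734)
black 393 224 zpct [0.0023 0.0201 0.0236] c [ 0.5996 -0.2575] r 20.4 exp 20 reach 0.653 side (array([ 0.59806934, -0.25829617]), 20.27416229248047)
white 403 396 zpct [0.0116 0.0141 0.0158] c [ 0.4781 -0.0839] r 21.4 exp 22 reach 0.485 side (array([ 0.4766279 , -0.08313765]), 22.778573989868164)
red 421 409 zpct [0.0114 0.0142 0.0162] c [ 0.4431 -0.2485] r 21.5 exp 22 reach 0.508 side (array([ 0.44249289, -0.24826772]), 22.04342269897461)
yellow 361 347 zpct [0.0309 0.0337 0.0358] c [0.475 0.108] r 16.4 exp 17 reach 0.487 side (array([0.47438214, 0.10915989]), 17.474756240844727)
(234, 194) 119 [0.61654933 0.10778306 0.06091625] 0.7139448096752433
(366, 193) 74 [ 0.59737058 -0.10735294  0.0460592 ] 0.7139448096752433
(145, 284) 988 [0.47890242 0.25764526 0.06261555] 0.7139448096752433
(311, 240) 144 [ 0.52573563 -0.00985393  0.03820206] 0.7139448096752433
```

```bash
cat > go.py <<'E'
import sys
from h import *
t=np.array(list(map(float,sys.argv[1:4]))); o=bot.get_obs(); r=R.from_quat(o["tcp_rot"])
d=r.inv().apply(t-o["tcp_pos"]); w=(r.inv()*R.from_quat([0,1,0,0])).as_rotvec()/(np.pi/2)
print("t",o["time"],"d",d.round(4),"w",w.round(4),"F",np.round(o["force"],1),"width",round(o["width"],4),"tcp",np.round(o["tcp_pos"],4),"norm",np.linalg.norm(d).round(3))
E
python3 go.py 0.4775 -0.0835 0.12
```

```text
t 0.1 d [-0.4771 -0.513   0.1113] w [-0.001  -0.0003 -0.2239] F [0.1 0.2 0. ] width 0.0857 tcp [0.2065 0.5627 0.2305] norm 0.709
```

Request:
{"name": "arm_command", "arguments": {
  "increments": [
    {"dx":-0.477,"dy":-0.513,"dz":0.111,"wx":-0.001,"wz":-0.224,"claw":0},
    {"dx":-0.477,"dy":-0.513,"dz":0.111,"wx":-0.001,"wz":-0.224,"claw":0},
    {"dx":-0.477,"dy":-0.513,"dz":0.111,"wx":-0.001,"wz":-0.224,"claw":0},
    {"dx":-0.477,"dy":-0.513,"dz":0.111,"wx":-0.001,"wz":-0.224,"claw":0},
    {"dx":-0.477,"dy":-0.513,"dz":0.111,"wx":-0.001,"wz":-0.224,"claw":0},
    {"dx":-0.477,"dy":-0.513,"dz":0.111,"wx":-0.001,"wz":-0.224,"claw":0},
    {"dx":-0.477,"dy":-0.513,"dz":0.111,"wx":-0.001,"wz":-0.224,"claw":0},
    {"dx":-0.477,"dy":-0.513,"dz":0.111,"wx":-0.001,"wz":-0.224,"claw":0}
  ]
}}

```text
$.increments[0]: bad value
```

```bash
python3 go.py 0.4775 -0.0835 0.09
```

```text
t 0.1 d [-0.4771 -0.513   0.1413] w [-0.001  -0.0003 -0.2239] F [0.1 0.2 0. ] width 0.0857 tcp [0.2065 0.5627 0.2305] norm 0.715
```

Request:
{"name": "arm_command", "arguments": {
  "increments": [
    {"dx":-0.477,"dy":-0.513,"dz":0.111,"wx":-0.001,"wy":0,"wz":-0.224,"claw":0},
    {"dx":-0.477,"dy":-0.513,"dz":0.111,"wx":-0.001,"wy":0,"wz":-0.224,"claw":0},
    {"dx":-0.477,"dy":-0.513,"dz":0.111,"wx":-0.001,"wy":0,"wz":-0.224,"claw":0},
    {"dx":-0.477,"dy":-0.513,"dz":0.111,"wx":-0.001,"wy":0,"wz":-0.224,"claw":0},
    {"dx":-0.477,"dy":-0.513,"dz":0.111,"wx":-0.001,"wy":0,"wz":-0.224,"claw":0},
    {"dx":-0.477,"dy":-0.513,"dz":0.111,"wx":-0.001,"wy":0,"wz":-0.224,"claw":0},
    {"dx":-0.477,"dy":-0.513,"dz":0.111,"wx":-0.001,"wy":0,"wz":-0.224,"claw":0},
    {"dx":-0.477,"dy":-0.513,"dz":0.111,"wx":-0.001,"wy":0,"wz":-0.224,"claw":0}
  ]
}}

```text
time: 1.1
tcp_pos: [0.3979, 0.1058, 0.1529]
tcp_rot: [-0.0, 1.0, 0.0, 0.0]
force: [0.5, 0.2, -0.1]
width: 0.0856
```

```bash
python3 go.py 0.4775 -0.0835 0.09
```

```text
t 1.1 d [-0.0796 -0.1893  0.0629] w [0.0001 0.     0.0001] F [ 0.5  0.2 -0.1] width 0.0856 tcp [0.3979 0.1058 0.1529] norm 0.215
```

Request:
{"name": "arm_command", "arguments": {
  "increments": [
    {"dx":-0.08,"dy":-0.189,"dz":0.063,"wx":0,"wy":0,"wz":0,"claw":60},
    {"dx":-0.08,"dy":-0.189,"dz":0.063,"wx":0,"wy":0,"wz":0,"claw":60},
    {"dx":-0.08,"dy":-0.189,"dz":0.063,"wx":0,"wy":0,"wz":0,"claw":60},
    {"dx":-0.08,"dy":-0.189,"dz":0.063,"wx":0,"wy":0,"wz":0,"claw":60},
    {"dx":-0.08,"dy":-0.189,"dz":0.063,"wx":0,"wy":0,"wz":0,"claw":60},
    {"dx":-0.08,"dy":-0.189,"dz":0.063,"wx":0,"wy":0,"wz":0,"claw":60}
  ]
}}

```text
time: 1.85
tcp_pos: [0.477, -0.0824, 0.0897]
tcp_rot: [0.0, 1.0, 0.0, -0.001]
force: [-0.7, -0.2, 0.3]
width: 0.065
```

```bash
cat >> m.py <<'E'
def wrist(n,k,h):
    o=bot.get_obs(); im,d=bot.capture("wrist"); save(n,im); ci=bot.camera_info("wrist"); K=ci["camera_matrix"]; M=ci["mount"]
    m=col(im,k).astype(np.uint8); nn,l,st,_=cv2.connectedComponentsWithStats(m); m=l==1+np.argmax(st[1:,4]); v,u=np.nonzero(m)
    x=(u-K[0,2])/K[0,0]; y=(v-K[1,2])/K[0,0]; a=np.hypot(x,y)+1e-9
    ray=np.stack([x/a*np.sin(a),y/a*np.sin(a),np.cos(a)],-1); T=R.from_quat(o["tcp_rot"])
    rw=T.apply(ray@M[:3,:3].T); C=T.apply(M[:3,3])+o["tcp_pos"]
    g=C+rw*((h-C[2])/rw[:,2])[:,None]; print("wrist",k,circ(g[:,:2]),len(u),"pix",u.min(),u.max(),v.min(),v.max())
E
python3 go.py 0.4775 -0.0835 0.002; python3 -c "
from m import *
wrist('w1.png','white',.014)"
```

```text
t 1.85 d [-0.0006 -0.0012  0.0877] w [ 0.0006 -0.0009 -0.0001] F [-0.7 -0.2  0.3] width 0.065 tcp [ 0.477  -0.0824  0.0897] norm 0.088
wrist white (array([ 0.47665057, -0.0833709 ]), 22.5671329498291) 3095 pix 280 349 215 283
```

View pics/w1.png

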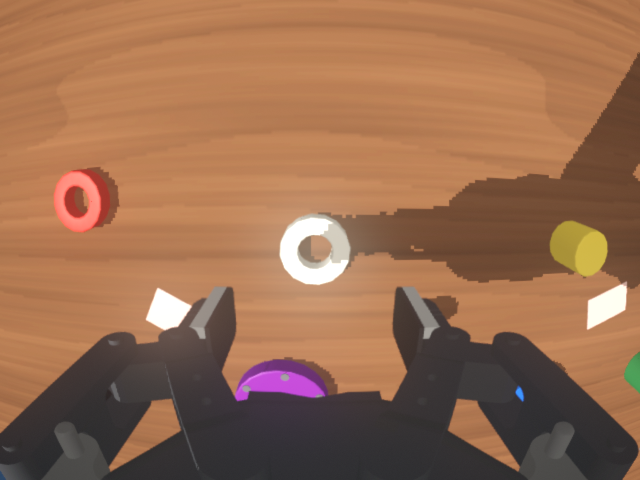

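The wrist view shows the white ring at (315,249), centred between the jaws. It measures (0.4767, -0.0834), which agrees with the fixed cameras to about 1 mm, so I'm descending and gripping.

Request:
{"name": "arm_command", "arguments": {
  "increments": [
    {"dx":0,"dy":-0.001,"dz":0.05,"wx":0,"wy":0,"wz":0,"claw":60},
    {"dx":0,"dy":-0.001,"dz":0.08,"wx":0,"wy":0,"wz":0,"claw":60},
    {"dx":0,"dy":-0.001,"dz":0.087,"wx":0,"wy":0,"wz":0,"claw":60},
    {"dx":0,"dy":-0.001,"dz":0.087,"wx":0,"wy":0,"wz":0,"claw":60},
    {"dx":0,"dy":-0.001,"dz":0.087,"wx":0,"wy":0,"wz":0,"claw":255},
    {"dx":0,"dy":-0.001,"dz":0.087,"wx":0,"wy":0,"wz":0,"claw":255},
    {"dx":0,"dy":-0.001,"dz":0.087,"wx":0,"wy":0,"wz":0,"claw":255},
    {"dx":0,"dy":-0.001,"dz":0.087,"wx":0,"wy":0,"wz":0,"claw":255}
  ],
  "force": 30
}}

```text
time: 2.9
tcp_pos: [0.478, -0.0831, 0.0044]
tcp_rot: [-0.0, 1.0, 0.0, 0.001]
force: [0.1, 1.5, 6.5]
width: 0.0418
```

```bash
python3 go.py 0.619 0.110 0.12
```

```text
t 2.9 d [-0.1413  0.1931 -0.1153] w [0.0002 0.001  0.0003] F [0.1 1.5 6.5] width 0.0418 tcp [ 0.478  -0.0831  0.0044] norm 0.266
```

Request:
{"name": "arm_command", "arguments": {
  "increments": [
    {"dx":0,"dy":0,"dz":-0.03,"wx":0,"wy":0.001,"wz":0,"claw":255},
    {"dx":0,"dy":0,"dz":-0.08,"wx":0,"wy":0.001,"wz":0,"claw":255},
    {"dx":-0.03,"dy":0.04,"dz":-0.115,"wx":0,"wy":0.001,"wz":0,"claw":255},
    {"dx":-0.06,"dy":0.08,"dz":-0.115,"wx":0,"wy":0.001,"wz":0,"claw":255},
    {"dx":-0.095,"dy":0.13,"dz":-0.115,"wx":0,"wy":0.001,"wz":0,"claw":255},
    {"dx":-0.13,"dy":0.175,"dz":-0.115,"wx":0,"wy":0.001,"wz":0,"claw":255},
    {"dx":-0.142,"dy":0.193,"dz":-0.115,"wx":0,"wy":0.001,"wz":0,"claw":255},
    {"dx":-0.142,"dy":0.193,"dz":-0.115,"wx":0,"wy":0.001,"wz":0,"claw":255}
  ]
}}

```text
time: 3.9
tcp_pos: [0.6202, 0.1109, 0.1202]
tcp_rot: [-0.001, 1.0, 0.0, 0.0]
force: [0.0, 0.2, -1.1]
width: 0.0418
```

```bash
python3 go.py 0.620 0.110 0.0205;  python3 -c "
from m import *
wrist('w2.png','white',.1296)"
```

```text
t 3.9 d [ 0.0002 -0.001   0.0997] w [0.0002 0.0005 0.0015] F [ 0.   0.2 -1.1] width 0.0418 tcp [0.6202 0.1109 0.1202] norm 0.1
wrist white (array([0.61378247, 0.11019732]), 27.653512954711914) 7558 pix 262 366 230 357
```

View pics/w2.png

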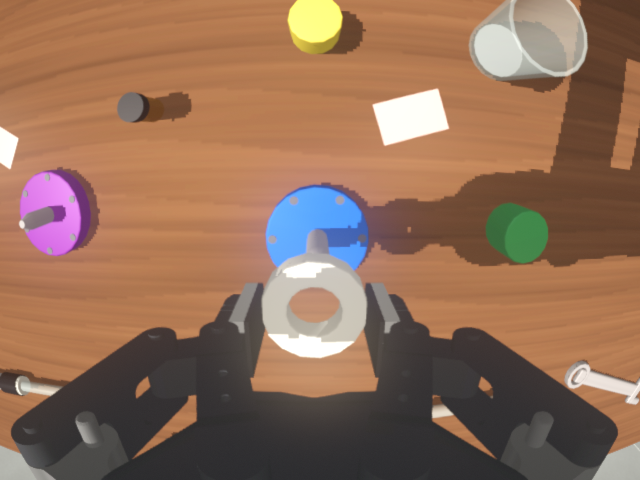

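The ring is held level at (315,305), with the blue pin behind it at (317,240), in line. I'm lowering it.

Request:
{"name": "arm_command", "arguments": {
  "increments": [
    {"dx":0,"dy":-0.001,"dz":0.03,"wx":0,"wy":0,"wz":0.001,"claw":255},
    {"dx":0,"dy":-0.001,"dz":0.05,"wx":0,"wy":0,"wz":0.001,"claw":255},
    {"dx":0,"dy":-0.001,"dz":0.07,"wx":0,"wy":0,"wz":0.001,"claw":255},
    {"dx":0,"dy":-0.001,"dz":0.085,"wx":0,"wy":0,"wz":0.001,"claw":255},
    {"dx":0,"dy":-0.001,"dz":0.095,"wx":0,"wy":0,"wz":0.001,"claw":255},
    {"dx":0,"dy":-0.001,"dz":0.099,"wx":0,"wy":0,"wz":0.001,"claw":255},
    {"dx":0,"dy":-0.001,"dz":0.099,"wx":0,"wy":0,"wz":0.001,"claw":255},
    {"dx":0,"dy":-0.001,"dz":0.099,"wx":0,"wy":0,"wz":0.001,"claw":255}
  ]
}}

```text
time: 4.95
tcp_pos: [0.619, 0.1089, 0.0214]
tcp_rot: [0.001, 1.0, 0.001, 0.0]
force: [2.3, 8.2, -2.9]
width: 0.0414
```

```bash
python3 go.py 0.620 0.110 0.0205
```

```text
t 4.95 d [-0.001   0.0011  0.0009] w [ 0.0014  0.0005 -0.0017] F [ 2.3  8.2 -2.9] width 0.0414 tcp [0.619  0.1089 0.0214] norm 0.002
```

Request:
{"name": "arm_command", "arguments": {
  "increments": [
    {"dx":0,"dy":0.001,"dz":0,"wx":0,"wy":0,"wz":0,"claw":255},
    {"dx":0,"dy":0.001,"dz":0.001,"wx":0,"wy":0,"wz":0,"claw":255},
    {"dx":0,"dy":0.001,"dz":0.001,"wx":0,"wy":0,"wz":0,"claw":255}
  ]
}}

```text
time: 5.32
tcp_pos: [0.6189, 0.1091, 0.0209]
tcp_rot: [0.002, 1.0, 0.001, 0.001]
force: [0.1, 2.6, 1.0]
width: 0.0419
```

```bash
python3 go.py 0.620 0.110 0.0205; python3 -c "
from m import *
wrist('w3.png','white',.03)
im,d,P=points('side'); save('s3.png',cv2.resize(im[120:300,230:430],None,fx=3,fy=3))"
```

```text
t 5.325 d [-0.0011  0.0009  0.0004] w [ 0.0013  0.0007 -0.0022] F [0.1 2.6 1. ] width 0.0419 tcp [0.6189 0.1091 0.0209] norm 0.001
wrist white (array([0.53747003, 0.16606381]), 23.485488891601562) 6168 pix 411 519 68 151
```

View pics/w3.png

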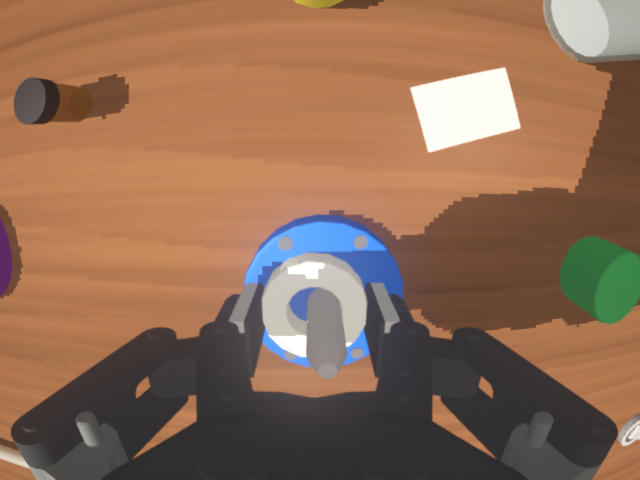

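The ring centre is at u≈314 and the flange centre at u≈324, so the ring sits about 3 mm short in y and the pin is rubbing one side. I'll shift +y by 3 mm, then release.

Request:
{"name": "arm_command", "arguments": {
  "increments": [
    {"dx":0,"dy":0.0015,"dz":0,"wx":0,"wy":0,"wz":-0.002,"claw":255},
    {"dx":0,"dy":0.003,"dz":0,"wx":0,"wy":0,"wz":-0.002,"claw":255},
    {"dx":0,"dy":0.0035,"dz":0.0005,"wx":0,"wy":0,"wz":-0.002,"claw":255},
    {"dx":0,"dy":0.0035,"dz":0.001,"wx":0,"wy":0,"wz":-0.002,"claw":255},
    {"dx":0,"dy":0.0035,"dz":0.001,"wx":0,"wy":0,"wz":-0.002,"claw":255}
  ]
}}

```text
time: 6.05
tcp_pos: [0.6184, 0.112, 0.0204]
tcp_rot: [-0.0, 1.0, 0.0, -0.0]
force: [-2.1, -3.4, 8.9]
width: 0.042
```

```bash
python3 go.py 0.620 0.1125 0.0205
```

```text
t 6.05 d [-0.0016  0.0005 -0.0001] w [ 0.0003 -0.      0.0004] F [-2.1 -3.4  8.9] width 0.042 tcp [0.6184 0.112  0.0204] norm 0.002
```

Request:
{"name": "arm_command", "arguments": {
  "increments": [
    {"dx":0,"dy":0,"dz":0,"wx":0,"wy":0,"wz":0,"claw":130},
    {"dx":0,"dy":0,"dz":0,"wx":0,"wy":0,"wz":0,"claw":60},
    {"dx":0,"dy":0,"dz":0,"wx":0,"wy":0,"wz":0,"claw":60},
    {"dx":0,"dy":0,"dz":-0.03,"wx":0,"wy":0,"wz":0,"claw":60},
    {"dx":0,"dy":0,"dz":-0.08,"wx":0,"wy":0,"wz":0,"claw":60},
    {"dx":0,"dy":0,"dz":-0.11,"wx":0,"wy":0,"wz":0,"claw":60},
    {"dx":0,"dy":0,"dz":-0.11,"wx":0,"wy":0,"wz":0,"claw":60}
  ]
}}

```text
time: 6.92
tcp_pos: [0.6205, 0.1122, 0.1331]
tcp_rot: [-0.0, 1.0, 0.0, 0.003]
force: [1.0, 0.4, -0.6]
width: 0.0652
```

```bash
cat >> m.py <<'E'
def near(n,k,h,c,r=.05):
    im,d,P=points(n); m=col(im,k)&(abs(P[...,2]-h)<.004)&(np.linalg.norm(P[...,:2]-np.array(c),axis=-1)<r)
    p=P[m]; print(n,k,len(p),circ(p[:,:2]) if len(p)>5 else "", "z",np.median(p[:,2]) if len(p) else ""); return im
E
python3 go.py 0.599 -0.2575 0.12; python3 -c "
from m import *
wrist('w4.png','blue',.016)
im=near('side','white',.030,(.619,.11)); near('side','blue',.016,(.619,.11)); near('top','white',.03,(.619,.11))"
```

```text
t 6.925 d [ 0.0219 -0.3697  0.0127] w [0.0006 0.0035 0.0005] F [ 1.   0.4 -0.6] width 0.0652 tcp [0.6205 0.1122 0.1331] norm 0.371Traceback (most recent call last):
  File "<string>", line 3, in <module>
    wrist('w4.png','blue',.016)
    ~~~~~^^^^^^^^^^^^^^^^^^^^^^
  File "m.py", line 11, in wrist
    m=col(im,k).astype(np.uint8); nn,l,st,_=cv2.connectedComponentsWithStats(m); m=l==1+np.argmax(st[1:,4]); v,u=np.nonzero(m)
                                                                                        ~~~~~~~~~^^^^^^^^^^
    return _wrapfunc(a, 'argmax', axis=axis, out=out, **kwds)
    return bound(*args, **kwds)
ValueError: attempt to get argmax of an empty sequence
```

View pics/w4.png

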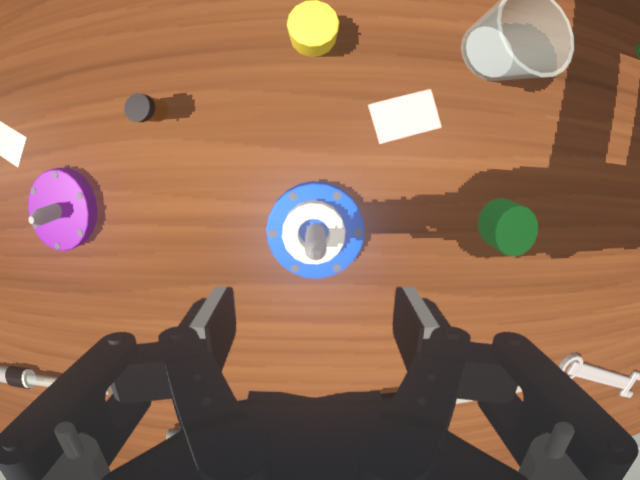

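The white seal is seated concentric on the flange (ring at (314,233), flange at (315,230)). Next is the black collar.

Request:
{"name": "arm_command", "arguments": {
  "increments": [
    {"dx":0.022,"dy":-0.37,"dz":0.013,"wx":0,"wy":0.003,"wz":0,"claw":60},
    {"dx":0.022,"dy":-0.37,"dz":0.013,"wx":0,"wy":0.003,"wz":0,"claw":60},
    {"dx":0.022,"dy":-0.37,"dz":0.013,"wx":0,"wy":0.003,"wz":0,"claw":60},
    {"dx":0.022,"dy":-0.37,"dz":0.013,"wx":0,"wy":0.003,"wz":0,"claw":60},
    {"dx":0.022,"dy":-0.37,"dz":0.013,"wx":0,"wy":0.003,"wz":0,"claw":60},
    {"dx":0.022,"dy":-0.37,"dz":0.013,"wx":0,"wy":0.003,"wz":0,"claw":60},
    {"dx":0.022,"dy":-0.37,"dz":0.013,"wx":0,"wy":0.003,"wz":0,"claw":60},
    {"dx":0.022,"dy":-0.37,"dz":0.013,"wx":0,"wy":0.003,"wz":0,"claw":60}
  ]
}}

```text
time: 7.98
tcp_pos: [0.5961, -0.2572, 0.1161]
tcp_rot: [0.0, 1.0, 0.001, -0.003]
force: [-0.0, 0.9, -0.0]
width: 0.0656
```

```bash
python3 go.py 0.599 -0.258 0.007; python3 -c "
from m import *
im=near('side','white',.030,(.619,.11)); near('side','blue',.016,(.619,.11)); near('top','white',.03,(.619,.11))"
```

```text
t 7.975 d [-0.0035 -0.0012  0.1091] w [ 0.0019 -0.0035 -0.0001] F [-0.   0.9 -0. ] width 0.0656 tcp [ 0.5961 -0.2572  0.1161] norm 0.109
side white 248 (array([0.61720477, 0.10974223]), 22.15274429321289) z 0.02906871400076099
side blue 314 (array([0.61876093, 0.11026579]), 35.40778350830078) z 0.015209857501110416
top white 330 (array([0.6180188 , 0.10914635]), 21.45830535888672) z 0.02972184548257293
```

Request:
{"name": "arm_command", "arguments": {
  "increments": [
    {"dx":-0.003,"dy":-0.001,"dz":0.05,"wx":0.002,"wy":-0.003,"wz":0,"claw":60},
    {"dx":-0.003,"dy":-0.001,"dz":0.09,"wx":0.002,"wy":-0.003,"wz":0,"claw":60},
    {"dx":-0.003,"dy":-0.001,"dz":0.108,"wx":0.002,"wy":-0.003,"wz":0,"claw":60},
    {"dx":-0.003,"dy":-0.001,"dz":0.108,"wx":0.002,"wy":-0.003,"wz":0,"claw":60},
    {"dx":-0.003,"dy":-0.001,"dz":0.108,"wx":0.002,"wy":-0.003,"wz":0,"claw":255},
    {"dx":-0.003,"dy":-0.001,"dz":0.108,"wx":0.002,"wy":-0.003,"wz":0,"claw":255},
    {"dx":-0.003,"dy":-0.001,"dz":0.108,"wx":0.002,"wy":-0.003,"wz":0,"claw":255},
    {"dx":-0.003,"dy":-0.001,"dz":0.108,"wx":0.002,"wy":-0.003,"wz":0,"claw":255}
  ],
  "force": 30
}}

```text
time: 9.12
tcp_pos: [0.6011, -0.2575, 0.0114]
tcp_rot: [-0.001, 1.0, -0.001, 0.002]
force: [0.2, 1.9, 6.7]
width: 0.0388
```

```bash
python3 go.py 0.6195 0.1115 0.13
```

```text
t 9.125 d [-0.0198  0.3686 -0.1196] w [-0.0018  0.0025  0.0015] F [0.2 1.9 6.7] width 0.0388 tcp [ 0.6011 -0.2575  0.0114] norm 0.388
```

Request:
{"name": "arm_command", "arguments": {
  "increments": [
    {"dx":0,"dy":0,"dz":-0.03,"wx":-0.002,"wy":0.002,"wz":0.001,"claw":255},
    {"dx":0,"dy":0,"dz":-0.08,"wx":-0.002,"wy":0.002,"wz":0.001,"claw":255},
    {"dx":-0.003,"dy":0.04,"dz":-0.12,"wx":-0.002,"wy":0.002,"wz":0.001,"claw":255},
    {"dx":-0.005,"dy":0.1,"dz":-0.12,"wx":-0.002,"wy":0.002,"wz":0.001,"claw":255},
    {"dx":-0.008,"dy":0.16,"dz":-0.12,"wx":-0.002,"wy":0.002,"wz":0.001,"claw":255},
    {"dx":-0.012,"dy":0.22,"dz":-0.12,"wx":-0.002,"wy":0.002,"wz":0.001,"claw":255},
    {"dx":-0.016,"dy":0.28,"dz":-0.12,"wx":-0.002,"wy":0.002,"wz":0.001,"claw":255},
    {"dx":-0.018,"dy":0.33,"dz":-0.12,"wx":-0.002,"wy":0.002,"wz":0.001,"claw":255}
  ]
}}

```text
time: 10.12
tcp_pos: [0.6181, 0.0751, 0.1315]
tcp_rot: [-0.001, 1.0, 0.0, 0.001]
force: [0.5, -0.4, -1.9]
width: 0.0388
```

```bash
python3 go.py 0.621 0.1115 0.13
```

```text
t 10.125 d [-0.0029  0.0364  0.0015] w [0.0003 0.0016 0.0008] F [ 0.5 -0.4 -1.9] width 0.0388 tcp [0.6181 0.0751 0.1315] norm 0.037
```

Request:
{"name": "arm_command", "arguments": {
  "increments": [
    {"dx":-0.003,"dy":0.0365,"dz":0,"wx":0,"wy":0.002,"wz":0.001,"claw":255},
    {"dx":-0.003,"dy":0.0365,"dz":0,"wx":0,"wy":0.002,"wz":0.001,"claw":255},
    {"dx":-0.003,"dy":0.0365,"dz":0,"wx":0,"wy":0.002,"wz":0.001,"claw":255},
    {"dx":-0.003,"dy":0.0365,"dz":0.03,"wx":0,"wy":0.002,"wz":0.001,"claw":255},
    {"dx":-0.003,"dy":0.0365,"dz":0.045,"wx":0,"wy":0.002,"wz":0.001,"claw":255},
    {"dx":-0.003,"dy":0.0365,"dz":0.045,"wx":0,"wy":0.002,"wz":0.001,"claw":255}
  ]
}}

```text
time: 10.88
tcp_pos: [0.62, 0.1105, 0.0853]
tcp_rot: [0.001, 1.0, 0.0, -0.002]
force: [-0.4, 0.2, 0.5]
width: 0.0387
```

```bash
python3 go.py 0.621 0.1115 0.0415
```

```text
t 10.875 d [-0.0011  0.001   0.0438] w [ 0.0001 -0.0024 -0.0011] F [-0.4  0.2  0.5] width 0.0387 tcp [0.62   0.1105 0.0853] norm 0.044
```

Request:
{"name": "arm_command", "arguments": {
  "increments": [
    {"dx":-0.001,"dy":0.001,"dz":0.01,"wx":0,"wy":-0.002,"wz":-0.001,"claw":255},
    {"dx":-0.001,"dy":0.001,"dz":0.02,"wx":0,"wy":-0.002,"wz":-0.001,"claw":255},
    {"dx":-0.001,"dy":0.001,"dz":0.03,"wx":0,"wy":-0.002,"wz":-0.001,"claw":255},
    {"dx":-0.001,"dy":0.001,"dz":0.038,"wx":0,"wy":-0.002,"wz":-0.001,"claw":255},
    {"dx":-0.001,"dy":0.001,"dz":0.043,"wx":0,"wy":-0.002,"wz":-0.001,"claw":255},
    {"dx":-0.001,"dy":0.001,"dz":0.044,"wx":0,"wy":-0.002,"wz":-0.001,"claw":255},
    {"dx":-0.001,"dy":0.001,"dz":0.044,"wx":0,"wy":-0.002,"wz":-0.001,"claw":255}
  ]
}}

```text
time: 11.75
tcp_pos: [0.6206, 0.1116, 0.0415]
tcp_rot: [-0.0, 1.0, 0.0, -0.0]
force: [-1.4, -1.0, 2.5]
width: 0.0386
```

```bash
python3 go.py 0.621 0.1115 0.0415
```

```text
t 11.75 d [-0.0004 -0.0001 -0.    ] w [ 0.0001 -0.0006  0.0001] F [-1.4 -1.   2.5] width 0.0386 tcp [0.6206 0.1116 0.0415] norm 0.0
```

Light contact (2.5 N) at the expected height, so I'm releasing and lifting.

Request:
{"name": "arm_command", "arguments": {
  "increments": [
    {"dx":0,"dy":0,"dz":0,"wx":0,"wy":0,"wz":0,"claw":130},
    {"dx":0,"dy":0,"dz":0,"wx":0,"wy":0,"wz":0,"claw":60},
    {"dx":0,"dy":0,"dz":0,"wx":0,"wy":0,"wz":0,"claw":60},
    {"dx":0,"dy":0,"dz":-0.03,"wx":0,"wy":0,"wz":0,"claw":60},
    {"dx":0,"dy":0,"dz":-0.06,"wx":0,"wy":0,"wz":0,"claw":60},
    {"dx":0,"dy":0,"dz":-0.09,"wx":0,"wy":0,"wz":0,"claw":60},
    {"dx":0.06,"dy":0,"dz":-0.09,"wx":0,"wy":0,"wz":0,"claw":60},
    {"dx":0.12,"dy":0,"dz":-0.09,"wx":0,"wy":0,"wz":0,"claw":60}
  ]
}}

```text
time: 12.75
tcp_pos: [0.5002, 0.1115, 0.132]
tcp_rot: [0.0, 1.0, 0.0, 0.0]
force: [-0.8, 0.7, -0.4]
width: 0.0655
```

```bash
python3 go.py 0.476 0.109 0.09; python3 -c "
from m import *
near('side','black',.052,(.619,.11)); near('top','black',.052,(.619,.11)); near('side','white',.03,(.619,.11))
near('side','yellow',.034,(.475,.109)); im=near('top','yellow',.034,(.475,.109))"
```

```text
t 12.75 d [ 0.0242 -0.0025  0.042 ] w [ 0.0002  0.0005 -0.0001] F [-0.8  0.7 -0.4] width 0.0655 tcp [0.5002 0.1115 0.132 ] norm 0.049
side black 158 (array([0.61683606, 0.10814934]), 19.371614456176758) z 0.050909544228378456
top black 301 (array([0.61848181, 0.10871484]), 20.044179916381836) z 0.051533519512096504
side white 92 (array([0.61321655, 0.10456229]), 20.09093475341797) z 0.029010067101360653
side yellow 243 (array([0.47474722, 0.10878878]), 17.62367820739746) z 0.03337106654223703
top yellow 345 (array([0.4753324, 0.1084435]), 16.500404357910156) z 0.03370879841600519
```

Request:
{"name": "arm_command", "arguments": {
  "increments": [
    {"dx":0.025,"dy":-0.002,"dz":0.04,"wx":0,"wy":0,"wz":0,"claw":60},
    {"dx":0.025,"dy":-0.002,"dz":0.06,"wx":0,"wy":0,"wz":0,"claw":60},
    {"dx":0.025,"dy":-0.002,"dz":0.1,"wx":0,"wy":0,"wz":0,"claw":60},
    {"dx":0.025,"dy":-0.002,"dz":0.119,"wx":0,"wy":0,"wz":0,"claw":60},
    {"dx":0.025,"dy":-0.002,"dz":0.119,"wx":0,"wy":0,"wz":0,"claw":255},
    {"dx":0.025,"dy":-0.002,"dz":0.119,"wx":0,"wy":0,"wz":0,"claw":255},
    {"dx":0.025,"dy":-0.002,"dz":0.119,"wx":0,"wy":0,"wz":0,"claw":255},
    {"dx":0.025,"dy":-0.002,"dz":0.119,"wx":0,"wy":0,"wz":0,"claw":255}
  ],
  "force": 30
}}

```text
time: 14.0
tcp_pos: [0.4775, 0.1097, 0.0138]
tcp_rot: [-0.0, 1.0, 0.0, 0.001]
force: [-0.7, -0.5, -0.0]
width: 0.0321
```

```bash
python3 go.py 0.6195 0.1115 0.14
```

```text
t 14.0 d [-0.1424  0.0018 -0.1258] w [0.0003 0.0018 0.0002] F [-0.7 -0.5 -0. ] width 0.0321 tcp [0.4775 0.1097 0.0138] norm 0.19
```

Request:
{"name": "arm_command", "arguments": {
  "increments": [
    {"dx":0,"dy":0,"dz":-0.03,"wx":0,"wy":0.002,"wz":0,"claw":255},
    {"dx":0,"dy":0,"dz":-0.08,"wx":0,"wy":0.002,"wz":0,"claw":255},
    {"dx":-0.03,"dy":0.002,"dz":-0.126,"wx":0,"wy":0.002,"wz":0,"claw":255},
    {"dx":-0.09,"dy":0.002,"dz":-0.126,"wx":0,"wy":0.002,"wz":0,"claw":255},
    {"dx":-0.13,"dy":0.002,"dz":-0.126,"wx":0,"wy":0.002,"wz":0,"claw":255},
    {"dx":-0.1435,"dy":0.002,"dz":-0.126,"wx":0,"wy":0.002,"wz":0,"claw":255},
    {"dx":-0.1435,"dy":0.002,"dz":-0.11,"wx":0,"wy":0.002,"wz":0,"claw":255},
    {"dx":-0.1435,"dy":0.002,"dz":-0.09,"wx":0,"wy":0.002,"wz":0,"claw":255}
  ]
}}

```text
time: 15.0
tcp_pos: [0.6182, 0.1117, 0.1028]
tcp_rot: [-0.0, 1.0, 0.0, -0.001]
force: [0.1, -0.3, -0.9]
width: 0.0325
```

```bash
python3 go.py 0.621 0.112 0.066
```

```text
t 15.0 d [-0.0029  0.0002  0.0368] w [ 0.0002 -0.0019  0.0002] F [ 0.1 -0.3 -0.9] width 0.0325 tcp [0.6182 0.1117 0.1028] norm 0.037
```

Request:
{"name": "arm_command", "arguments": {
  "increments": [
    {"dx":-0.003,"dy":0,"dz":0,"wx":0,"wy":-0.002,"wz":0,"claw":255},
    {"dx":-0.003,"dy":0,"dz":0.01,"wx":0,"wy":-0.002,"wz":0,"claw":255},
    {"dx":-0.003,"dy":0,"dz":0.02,"wx":0,"wy":-0.002,"wz":0,"claw":255},
    {"dx":-0.003,"dy":0,"dz":0.03,"wx":0,"wy":-0.002,"wz":0,"claw":255},
    {"dx":-0.003,"dy":0,"dz":0.036,"wx":0,"wy":-0.002,"wz":0,"claw":255},
    {"dx":-0.003,"dy":0,"dz":0.037,"wx":0,"wy":-0.002,"wz":0,"claw":255},
    {"dx":-0.003,"dy":0,"dz":0.037,"wx":0,"wy":-0.002,"wz":0,"claw":255}
  ]
}}

```text
time: 15.88
tcp_pos: [0.6212, 0.1117, 0.0659]
tcp_rot: [-0.0, 1.0, 0.0, 0.0]
force: [-0.3, -0.4, -0.1]
width: 0.0326
```

```bash
python3 go.py 0.621 0.112 0.066;  python3 -c "
from m import *
im,d,P=points('side'); save('s5.png',cv2.resize(im[130:250,260:400],None,fx=4,fy=4))"
```

```text
t 15.875 d [ 0.0002  0.0003 -0.0001] w [0.0002 0.0003 0.0002] F [-0.3 -0.4 -0.1] width 0.0326 tcp [0.6212 0.1117 0.0659] norm 0.0
```

View pics/s5.png

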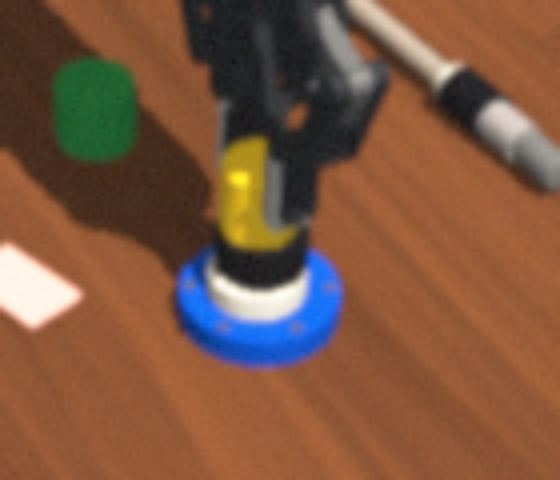

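The stack is aligned and upright, with the cap in the collar at crop (258,195), but no contact force yet. I'll lower a little further.

Request:
{"name": "arm_command", "arguments": {
  "increments": [
    {"dx":0,"dy":0,"dz":0.001,"wx":0,"wy":0,"wz":0,"claw":255},
    {"dx":0,"dy":0,"dz":0.002,"wx":0,"wy":0,"wz":0,"claw":255},
    {"dx":0,"dy":0,"dz":0.002,"wx":0,"wy":0,"wz":0,"claw":255}
  ]
}}

```text
time: 16.3
tcp_pos: [0.6217, 0.1118, 0.0654]
tcp_rot: [-0.0, 1.0, 0.0, 0.001]
force: [-2.8, -0.6, 8.8]
width: 0.0326
```

Seated (8.8 N). I'm releasing, lifting clear and heading for the red seal.

Request:
{"name": "arm_command", "arguments": {
  "increments": [
    {"dx":0,"dy":0,"dz":-0.001,"wx":0,"wy":0,"wz":0,"claw":160},
    {"dx":0,"dy":0,"dz":-0.001,"wx":0,"wy":0,"wz":0,"claw":60},
    {"dx":0,"dy":0,"dz":-0.001,"wx":0,"wy":0,"wz":0,"claw":60},
    {"dx":0,"dy":0,"dz":-0.03,"wx":0,"wy":0,"wz":0,"claw":60},
    {"dx":0,"dy":0,"dz":-0.06,"wx":0,"wy":0,"wz":0,"claw":60},
    {"dx":0,"dy":0,"dz":-0.075,"wx":0,"wy":0,"wz":0,"claw":60},
    {"dx":0.06,"dy":-0.06,"dz":-0.075,"wx":0,"wy":0,"wz":0,"claw":60},
    {"dx":0.12,"dy":-0.12,"dz":-0.075,"wx":0,"wy":0,"wz":0,"claw":60}
  ]
}}

```text
time: 17.3
tcp_pos: [0.5323, 0.0227, 0.1399]
tcp_rot: [-0.001, 1.0, 0.0, 0.001]
force: [0.7, -1.5, 0.5]
width: 0.0654
```

```bash
python3 go.py 0.4435 -0.248 0.09; python3 -c "
from m import *
near('side','yellow',.086,(.619,.11)); near('top','yellow',.086,(.619,.11))"
```

```text
t 17.3 d [ 0.0895 -0.2705  0.0498] w [0.     0.0012 0.0013] F [ 0.7 -1.5  0.5] width 0.0654 tcp [0.5323 0.0227 0.1399] norm 0.289
side yellow 0  z 
top yellow 270 (array([0.61846283, 0.10996441]), 16.636417388916016) z 0.08581052146999896
```

Request:
{"name": "arm_command", "arguments": {
  "increments": [
    {"dx":0.089,"dy":-0.2705,"dz":0.05,"wx":0,"wy":0.001,"wz":0.001,"claw":60},
    {"dx":0.089,"dy":-0.2705,"dz":0.05,"wx":0,"wy":0.001,"wz":0.001,"claw":60},
    {"dx":0.089,"dy":-0.2705,"dz":0.05,"wx":0,"wy":0.001,"wz":0.001,"claw":60},
    {"dx":0.089,"dy":-0.2705,"dz":0.05,"wx":0,"wy":0.001,"wz":0.001,"claw":60},
    {"dx":0.089,"dy":-0.2705,"dz":0.05,"wx":0,"wy":0.001,"wz":0.001,"claw":60},
    {"dx":0.089,"dy":-0.2705,"dz":0.05,"wx":0,"wy":0.001,"wz":0.001,"claw":60},
    {"dx":0.089,"dy":-0.2705,"dz":0.05,"wx":0,"wy":0.001,"wz":0.001,"claw":60}
  ]
}}

```text
time: 18.27
tcp_pos: [0.4367, -0.2491, 0.0892]
tcp_rot: [0.002, 1.0, 0.0, -0.004]
force: [0.1, 0.6, -0.8]
width: 0.0653
```

```bash
python3 go.py 0.4435 -0.248 0.0035; python3 -c "
from m import *
near('side','yellow',.086,(.619,.11)); wrist('w6.png','red',.014)"
```

```text
t 18.275 d [-0.0075  0.001   0.0857] w [ 0.0003 -0.0052 -0.0027] F [ 0.1  0.6 -0.8] width 0.0653 tcp [ 0.4367 -0.2491  0.0892] norm 0.086
side yellow 0  z 
wrist red (array([ 0.43705469, -0.24536098]), 21.098852157592773) 968 pix 291 351 224 277
```

Request:
{"name": "arm_command", "arguments": {
  "increments": [
    {"dx":-0.007,"dy":0.001,"dz":0.04,"wx":0,"wy":-0.005,"wz":-0.003,"claw":60},
    {"dx":-0.007,"dy":0.001,"dz":0.07,"wx":0,"wy":-0.005,"wz":-0.003,"claw":60},
    {"dx":-0.007,"dy":0.001,"dz":0.086,"wx":0,"wy":-0.005,"wz":-0.003,"claw":60},
    {"dx":-0.007,"dy":0.001,"dz":0.086,"wx":0,"wy":-0.005,"wz":-0.003,"claw":60},
    {"dx":-0.007,"dy":0.001,"dz":0.086,"wx":0,"wy":-0.005,"wz":-0.003,"claw":255},
    {"dx":-0.007,"dy":0.001,"dz":0.086,"wx":0,"wy":-0.005,"wz":-0.003,"claw":255},
    {"dx":-0.007,"dy":0.001,"dz":0.086,"wx":0,"wy":-0.005,"wz":-0.003,"claw":255},
    {"dx":-0.007,"dy":0.001,"dz":0.086,"wx":0,"wy":-0.005,"wz":-0.003,"claw":255}
  ],
  "force": 30
}}

```text
time: 19.38
tcp_pos: [0.4441, -0.2478, 0.0048]
tcp_rot: [-0.001, 1.0, -0.0, 0.001]
force: [-0.2, 1.9, 6.9]
width: 0.0424
```

```bash
python3 go.py 0.602 -0.108 0.12
```

```text
t 19.375 d [-0.1584  0.1393 -0.1151] w [-0.0006  0.0012  0.0013] F [-0.2  1.9  6.9] width 0.0424 tcp [ 0.4441 -0.2478  0.0048] norm 0.24
```

Request:
{"name": "arm_command", "arguments": {
  "increments": [
    {"dx":0,"dy":0,"dz":-0.03,"wx":-0.001,"wy":0.001,"wz":0.001,"claw":255},
    {"dx":0,"dy":0,"dz":-0.08,"wx":-0.001,"wy":0.001,"wz":0.001,"claw":255},
    {"dx":-0.03,"dy":0.03,"dz":-0.105,"wx":-0.001,"wy":0.001,"wz":0.001,"claw":255},
    {"dx":-0.07,"dy":0.06,"dz":-0.105,"wx":-0.001,"wy":0.001,"wz":0.001,"claw":255},
    {"dx":-0.11,"dy":0.1,"dz":-0.105,"wx":-0.001,"wy":0.001,"wz":0.001,"claw":255},
    {"dx":-0.145,"dy":0.13,"dz":-0.105,"wx":-0.001,"wy":0.001,"wz":0.001,"claw":255},
    {"dx":-0.157,"dy":0.14,"dz":-0.105,"wx":-0.001,"wy":0.001,"wz":0.001,"claw":255},
    {"dx":-0.157,"dy":0.14,"dz":-0.08,"wx":-0.001,"wy":0.001,"wz":0.001,"claw":255}
  ]
}}

```text
time: 20.38
tcp_pos: [0.6034, -0.1074, 0.0868]
tcp_rot: [-0.001, 1.0, -0.001, 0.003]
force: [-0.0, -1.9, -0.4]
width: 0.042
```

```bash
python3 go.py 0.6015 -0.1075 0.0205; python3 -c "
from m import *
wrist('w7.png','purple',.016)"
```

```text
t 20.375 d [ 0.0022 -0.0001  0.0663] w [-0.0008  0.0035  0.0014] F [-0.  -1.9 -0.4] width 0.042 tcp [ 0.6034 -0.1074  0.0868] norm 0.066
wrist purple (array([ 0.59844305, -0.1083148 ]), 35.44068908691406) 6275 pix 256 372 186 275
```

View pics/w7.png

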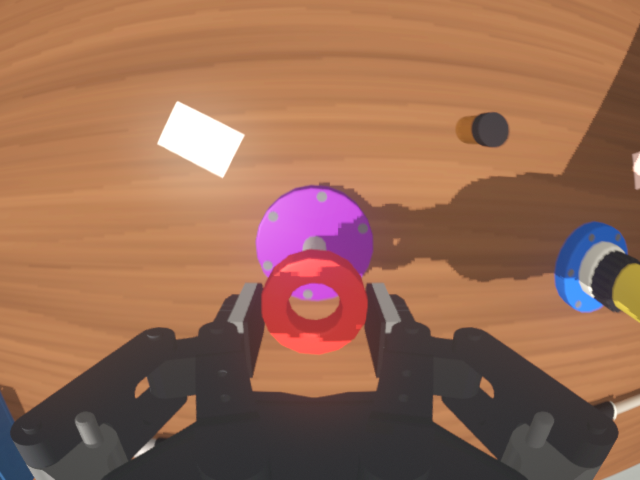

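The red ring (315,303) lines up with the purple flange (315,240) and its pin (314,243). I'm lowering it.

Request:
{"name": "arm_command", "arguments": {
  "increments": [
    {"dx":0.002,"dy":0,"dz":0.015,"wx":-0.001,"wy":0.003,"wz":0.001,"claw":255},
    {"dx":0.002,"dy":0,"dz":0.03,"wx":-0.001,"wy":0.003,"wz":0.001,"claw":255},
    {"dx":0.002,"dy":0,"dz":0.045,"wx":-0.001,"wy":0.003,"wz":0.001,"claw":255},
    {"dx":0.002,"dy":0,"dz":0.058,"wx":-0.001,"wy":0.003,"wz":0.001,"claw":255},
    {"dx":0.002,"dy":0,"dz":0.065,"wx":-0.001,"wy":0.003,"wz":0.001,"claw":255},
    {"dx":0.002,"dy":0,"dz":0.067,"wx":-0.001,"wy":0.003,"wz":0.001,"claw":255},
    {"dx":0.002,"dy":0,"dz":0.067,"wx":-0.001,"wy":0.003,"wz":0.001,"claw":255}
  ]
}}

```text
time: 21.3
tcp_pos: [0.5988, -0.1072, 0.0179]
tcp_rot: [-0.0, 1.0, 0.001, -0.002]
force: [-2.5, 2.1, 20.1]
width: 0.0424
```

Request:
{"name": "arm_command", "arguments": {
  "increments": [
    {"dx":-0.002,"dy":0,"dz":-0.0015,"wx":0,"wy":-0.002,"wz":-0.001,"claw":255},
    {"dx":-0.002,"dy":0,"dz":-0.0015,"wx":0,"wy":-0.002,"wz":-0.001,"claw":255},
    {"dx":-0.002,"dy":0,"dz":-0.0015,"wx":0,"wy":-0.002,"wz":-0.001,"claw":255}
  ]
}}

```text
time: 21.68
tcp_pos: [0.6003, -0.1071, 0.0189]
tcp_rot: [-0.001, 1.0, 0.001, -0.001]
force: [0.1, 0.1, 0.0]
width: 0.0426
```

Request:
{"name": "arm_command", "arguments": {
  "increments": [
    {"dx":0,"dy":0,"dz":0,"wx":0,"wy":0,"wz":0,"claw":150},
    {"dx":0,"dy":0,"dz":0,"wx":0,"wy":0,"wz":0,"claw":60},
    {"dx":0,"dy":0,"dz":0,"wx":0,"wy":0,"wz":0,"claw":60},
    {"dx":0,"dy":0,"dz":-0.03,"wx":0,"wy":0,"wz":0,"claw":60},
    {"dx":0,"dy":0,"dz":-0.08,"wx":0,"wy":0,"wz":0,"claw":60},
    {"dx":0,"dy":0,"dz":-0.13,"wx":0,"wy":0,"wz":0,"claw":60},
    {"dx":0,"dy":0.04,"dz":-0.15,"wx":0,"wy":0,"wz":0,"claw":60},
    {"dx":0,"dy":0.1,"dz":-0.15,"wx":0,"wy":0,"wz":0,"claw":60}
  ]
}}

```text
time: 22.68
tcp_pos: [0.6026, -0.008, 0.1718]
tcp_rot: [0.001, 1.0, 0.0, 0.002]
force: [1.0, -0.1, 0.3]
width: 0.0651
```

```bash
python3 go.py 0.6125 0.2615 0.165; python3 -c "
from m import *
near('side','red',.03,(.6,-.108)); near('top','red',.03,(.6,-.108))"
```

```text
t 22.675 d [-0.0096  0.2695  0.0071] w [ 0.0005  0.0026 -0.0007] F [ 1.  -0.1  0.3] width 0.0651 tcp [ 0.6026 -0.008   0.1718] norm 0.27
side red 345 (array([ 0.59565399, -0.10924697]), 21.67611312866211) z 0.029024928371359227
top red 0  z
```

Request:
{"name": "arm_command", "arguments": {
  "increments": [
    {"dx":-0.01,"dy":0.2695,"dz":0.01,"wx":0,"wy":0.002,"wz":0,"claw":60},
    {"dx":-0.01,"dy":0.2695,"dz":0.01,"wx":0,"wy":0.002,"wz":0,"claw":60},
    {"dx":-0.01,"dy":0.2695,"dz":0.01,"wx":0,"wy":0.002,"wz":0,"claw":60},
    {"dx":-0.01,"dy":0.2695,"dz":0.01,"wx":0,"wy":0.002,"wz":0,"claw":60},
    {"dx":-0.01,"dy":0.2695,"dz":0.01,"wx":0,"wy":0.002,"wz":0,"claw":60},
    {"dx":-0.01,"dy":0.2695,"dz":0.01,"wx":0,"wy":0.002,"wz":0,"claw":60},
    {"dx":-0.01,"dy":0.2695,"dz":0.05,"wx":0,"wy":0.002,"wz":0,"claw":60},
    {"dx":-0.01,"dy":0.2695,"dz":0.07,"wx":0,"wy":0.002,"wz":0,"claw":60}
  ]
}}

```text
time: 23.78
tcp_pos: [0.6074, 0.2649, 0.0992]
tcp_rot: [-0.002, 1.0, 0.001, -0.003]
force: [-0.6, -0.6, -0.0]
width: 0.0658
```

```bash
python3 go.py 0.6125 0.2615 0.013; python3 -c "
from m import *
near('side','red',.03,(.6,-.108)); near('top','red',.03,(.6,-.108)); near('top','purple',.016,(.6,-.108)); near('side','purple',.016,(.6,-.108))
im=near('side','green',.034,(.612,.26)); near('top','yellow',.086,(.619,.11)); save('s8.png',cv2.resize(im[130:330,200:440],None,fx=3,fy=3))"
```

```text
t 23.775 d [-0.0056 -0.0036  0.0861] w [ 0.0015 -0.0043  0.0028] F [-0.6 -0.6 -0. ] width 0.0658 tcp [0.6074 0.2649 0.0992] norm 0.086
side red 346 (array([ 0.59619196, -0.10901471]), 22.092607498168945) z 0.029203433380935045
top red 351 (array([ 0.5970993 , -0.10892834]), 21.195688247680664) z 0.030112306953273323
top purple 736 (array([ 0.60082892, -0.10957838]), 35.938819885253906) z 0.015934068110772616
side purple 704 (array([ 0.59949451, -0.10900043]), 36.572288513183594) z 0.01524953285977117
side green 181 (array([0.61208649, 0.25980017]), 19.003002166748047) z 0.03323483964246247
top yellow 357 (array([0.61903894, 0.10937594]), 16.89059066772461) z 0.08569511501827819
```

View pics/s8.png

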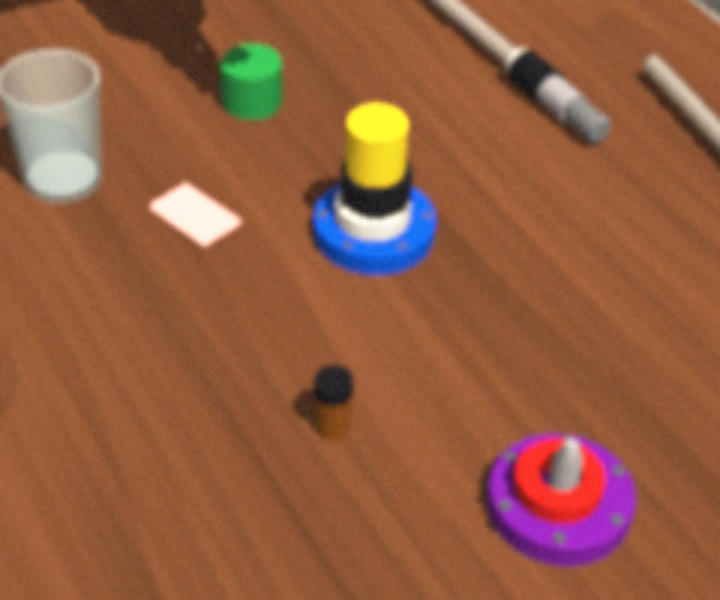

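The blue stack is upright and complete. Red is flat on the purple flange, about 3.5 mm off-axis (within the 8 mm limit), at crop (560,480). The beaker is undisturbed. Now for the green cap.

Request:
{"name": "arm_command", "arguments": {
  "increments": [
    {"dx":-0.0055,"dy":-0.0035,"dz":0,"wx":0.001,"wy":-0.004,"wz":0.003,"claw":60},
    {"dx":-0.0055,"dy":-0.0035,"dz":0.04,"wx":0.001,"wy":-0.004,"wz":0.003,"claw":60},
    {"dx":-0.0055,"dy":-0.0035,"dz":0.07,"wx":0.001,"wy":-0.004,"wz":0.003,"claw":60},
    {"dx":-0.0055,"dy":-0.0035,"dz":0.086,"wx":0.001,"wy":-0.004,"wz":0.003,"claw":60},
    {"dx":-0.0055,"dy":-0.0035,"dz":0.086,"wx":0.001,"wy":-0.004,"wz":0.003,"claw":255},
    {"dx":-0.0055,"dy":-0.0035,"dz":0.086,"wx":0.001,"wy":-0.004,"wz":0.003,"claw":255},
    {"dx":-0.0055,"dy":-0.0035,"dz":0.086,"wx":0.001,"wy":-0.004,"wz":0.003,"claw":255},
    {"dx":-0.0055,"dy":-0.0035,"dz":0.086,"wx":0.001,"wy":-0.004,"wz":0.003,"claw":255}
  ],
  "force": 30
}}

```text
time: 25.08
tcp_pos: [0.6153, 0.2639, 0.0171]
tcp_rot: [0.0, 1.0, 0.002, 0.003]
force: [-0.5, 0.3, 0.9]
width: 0.039
```

```bash
python3 go.py 0.602 -0.1075 0.19
```

```text
t 25.075 d [ 0.0124 -0.3708 -0.1743] w [ 0.0022  0.0034 -0.    ] F [-0.5  0.3  0.9] width 0.039 tcp [0.6153 0.2639 0.0171] norm 0.41
```

Request:
{"name": "arm_command", "arguments": {
  "increments": [
    {"dx":0,"dy":0,"dz":-0.03,"wx":0.002,"wy":0.003,"wz":0,"claw":255},
    {"dx":0,"dy":0,"dz":-0.08,"wx":0.002,"wy":0.003,"wz":0,"claw":255},
    {"dx":0,"dy":0,"dz":-0.13,"wx":0.002,"wy":0.003,"wz":0,"claw":255},
    {"dx":0,"dy":-0.03,"dz":-0.165,"wx":0.002,"wy":0.003,"wz":0,"claw":255},
    {"dx":0.003,"dy":-0.08,"dz":-0.165,"wx":0.002,"wy":0.003,"wz":0,"claw":255},
    {"dx":0.005,"dy":-0.14,"dz":-0.165,"wx":0.002,"wy":0.003,"wz":0,"claw":255},
    {"dx":0.007,"dy":-0.2,"dz":-0.165,"wx":0.002,"wy":0.003,"wz":0,"claw":255},
    {"dx":0.009,"dy":-0.25,"dz":-0.165,"wx":0.002,"wy":0.003,"wz":0,"claw":255}
  ]
}}

```text
time: 26.08
tcp_pos: [0.6053, 0.0112, 0.1817]
tcp_rot: [0.0, 1.0, -0.0, 0.001]
force: [0.1, 0.3, -1.5]
width: 0.0391
```

```bash
python3 go.py 0.603 -0.1075 0.10
```

```text
t 26.075 d [ 0.0023 -0.1187  0.0817] w [-0.      0.001  -0.0003] F [ 0.1  0.3 -1.5] width 0.0391 tcp [0.6053 0.0112 0.1817] norm 0.144
```

Request:
{"name": "arm_command", "arguments": {
  "increments": [
    {"dx":0.002,"dy":-0.05,"dz":0,"wx":0,"wy":0.001,"wz":0,"claw":255},
    {"dx":0.002,"dy":-0.09,"dz":0.02,"wx":0,"wy":0.001,"wz":0,"claw":255},
    {"dx":0.002,"dy":-0.1185,"dz":0.04,"wx":0,"wy":0.001,"wz":0,"claw":255},
    {"dx":0.002,"dy":-0.1185,"dz":0.07,"wx":0,"wy":0.001,"wz":0,"claw":255},
    {"dx":0.002,"dy":-0.1185,"dz":0.09,"wx":0,"wy":0.001,"wz":0,"claw":255},
    {"dx":0.002,"dy":-0.1185,"dz":0.09,"wx":0,"wy":0.001,"wz":0,"claw":255},
    {"dx":0.002,"dy":-0.1185,"dz":0.09,"wx":0,"wy":0.001,"wz":0,"claw":255}
  ]
}}

```text
time: 26.95
tcp_pos: [0.604, -0.1074, 0.0927]
tcp_rot: [0.0, 1.0, -0.0, 0.001]
force: [-0.6, 0.3, 0.3]
width: 0.0388
```

```bash
python3 go.py 0.603 -0.1075 0.0475; python3 -c "
from m import *
im,d,P=points('side'); near('side','green',.11,(.6,-.108)); save('s9.png',cv2.resize(im[190:340,320:460],None,fx=4,fy=4))"
```

```text
t 26.95 d [ 0.0011 -0.0001  0.0452] w [-0.0003  0.0008 -0.0001] F [-0.6  0.3  0.3] width 0.0388 tcp [ 0.604  -0.1074  0.0927] norm 0.045
side green 331 (array([ 0.5977298 , -0.10608569]), 19.69464111328125) z 0.10925697206938664
```

View pics/s9.png

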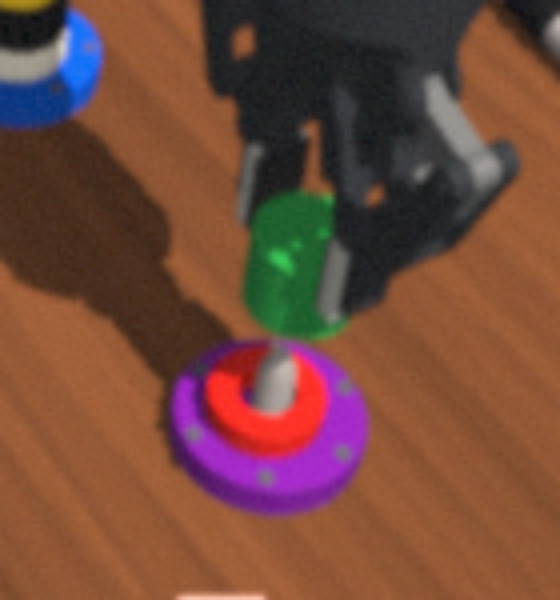

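The green cap is held upright above the pin. It measures (0.5977, -0.106) against the port's (0.600, -0.109), so I'll correct by 2 mm in each axis and lower it.

Request:
{"name": "arm_command", "arguments": {
  "increments": [
    {"dx":-0.002,"dy":-0.002,"dz":0,"wx":0,"wy":0.001,"wz":0,"claw":255},
    {"dx":-0.002,"dy":-0.002,"dz":0.015,"wx":0,"wy":0.001,"wz":0,"claw":255},
    {"dx":-0.002,"dy":-0.002,"dz":0.027,"wx":0,"wy":0.001,"wz":0,"claw":255},
    {"dx":-0.002,"dy":-0.002,"dz":0.037,"wx":0,"wy":0.001,"wz":0,"claw":255},
    {"dx":-0.002,"dy":-0.002,"dz":0.043,"wx":0,"wy":0.001,"wz":0,"claw":255},
    {"dx":-0.002,"dy":-0.002,"dz":0.045,"wx":0,"wy":0.001,"wz":0,"claw":255},
    {"dx":-0.002,"dy":-0.002,"dz":0.045,"wx":0,"wy":0.001,"wz":0,"claw":255}
  ]
}}

```text
time: 27.92
tcp_pos: [0.605, -0.1089, 0.0474]
tcp_rot: [0.0, 1.0, 0.0, -0.001]
force: [-4.4, 2.6, -3.5]
width: 0.039
```

Request:
{"name": "arm_command", "arguments": {
  "increments": [
    {"dx":0,"dy":0,"dz":0.001,"wx":0,"wy":0,"wz":0,"claw":255},
    {"dx":0,"dy":0,"dz":0.002,"wx":0,"wy":0,"wz":0,"claw":255},
    {"dx":0,"dy":0,"dz":0.002,"wx":0,"wy":0,"wz":0,"claw":255}
  ]
}}

```text
time: 28.3
tcp_pos: [0.605, -0.1088, 0.047]
tcp_rot: [-0.0, 1.0, 0.0, -0.001]
force: [-5.9, 1.7, 10.8]
width: 0.0389
```

```bash
python3 go.py 0.605 -0.109 0.047; python3 -c "
from m import *
near('side','green',.064,(.6,-.108)); near('side','red',.03,(.6,-.108))"
```

```text
t 28.3 d [ 0.     -0.0002 -0.    ] w [ 0.0001 -0.001   0.    ] F [-5.9  1.7 10.8] width 0.0389 tcp [ 0.605  -0.1088  0.047 ] norm 0.0
side green 315 (array([ 0.59963892, -0.10843149]), 19.745132446289062) z 0.06350013390422841
side red 160 (array([ 0.59415796, -0.11018861]), 20.275493621826172) z 0.02919992186370542
```

Seated (10.8 N) with the top at 0.064, as expected. I'm releasing and lifting clear.

Request:
{"name": "arm_command", "arguments": {
  "increments": [
    {"dx":0,"dy":0,"dz":-0.001,"wx":0,"wy":0,"wz":0,"claw":150},
    {"dx":0,"dy":0,"dz":-0.001,"wx":0,"wy":0,"wz":0,"claw":60},
    {"dx":0,"dy":0,"dz":-0.001,"wx":0,"wy":0,"wz":0,"claw":40},
    {"dx":0,"dy":0,"dz":-0.03,"wx":0,"wy":0,"wz":0,"claw":40},
    {"dx":0,"dy":0,"dz":-0.08,"wx":0,"wy":0,"wz":0,"claw":40},
    {"dx":0,"dy":0,"dz":-0.12,"wx":0,"wy":0,"wz":0,"claw":40},
    {"dx":0.06,"dy":0,"dz":-0.14,"wx":0,"wy":0,"wz":0,"claw":40},
    {"dx":0.12,"dy":-0.03,"dz":-0.14,"wx":0,"wy":0,"wz":0,"claw":40}
  ]
}}

```text
time: 29.4
tcp_pos: [0.4908, -0.1367, 0.1892]
tcp_rot: [-0.001, 1.0, -0.001, 0.002]
force: [-0.0, -1.5, 0.4]
width: 0.0719
```

Request:
{"name": "arm_command", "arguments": {
  "increments": [
    {"dx":0.05,"dy":-0.08,"dz":0,"wx":0,"wy":0,"wz":0,"claw":40},
    {"dx":0.05,"dy":-0.08,"dz":0,"wx":0,"wy":0,"wz":0,"claw":40},
    {"dx":0.05,"dy":-0.08,"dz":0,"wx":0,"wy":0,"wz":0,"claw":40},
    {"dx":0.05,"dy":-0.08,"dz":0,"wx":0,"wy":0,"wz":0,"claw":40}
  ]
}}

```text
time: 29.9
tcp_pos: [0.4416, -0.2168, 0.1893]
tcp_rot: [-0.001, 1.0, -0.001, 0.002]
force: [-0.3, -0.2, 0.2]
width: 0.0717
```

```bash
python3 -c "
from m import *
for n in('top','side'):
    near(n,'green',.064,(.6,-.108)); near(n,'red',.03,(.6,-.108)); near(n,'black',.052,(.619,.11)); im=near(n,'yellow',.086,(.619,.11))
P=points('top')[2]; a=P[254:314,115:175].reshape(-1,3); b=a[(a[:,2]>.035)&(a[:,2]<.2)]; print('beaker',np.median(b,0))
save('s10.png',cv2.resize(im[130:330,180:440],None,fx=3,fy=3))"
```

```text
top green 458 (array([ 0.60279791, -0.11014097]), 19.356365203857422) z 0.06397561597309254
top red 110 (array([ 0.59482727, -0.10900772]), 19.830917358398438) z 0.029719966408113
top black 68 (array([0.61757233, 0.10875076]), 19.676090240478516) z 0.050888951280816316
top yellow 356 (array([0.61907526, 0.10839815]), 17.069211959838867) z 0.08573323191209586
side green 409 (array([ 0.60264709, -0.1107254 ]), 19.23261070251465) z 0.0633218557734221
side red 0  z 
side black 0  z 
side yellow 0  z 
beaker [0.47908575 0.25800103 0.06241294]
```

View pics/s10.png

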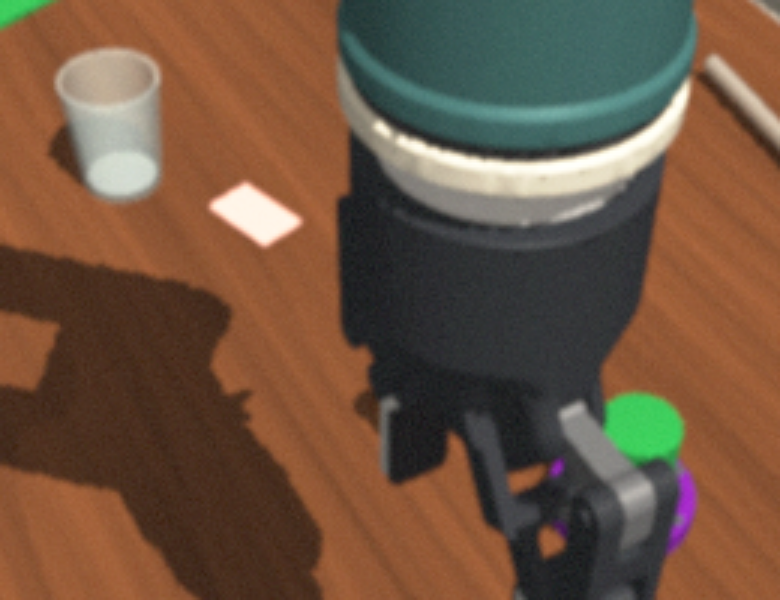

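The arm blocks the side view, but the top view and depth put every part at its seated height and within about 4 mm of the axis. The beaker is unmoved.

```bash
python3 -c "
from h import *
o=bot.get_obs(); print(o['time'],np.round(o['force'],1),np.abs(o['joint_velocities']).max()); print(bot.sign_off())"
```

```text
30.35 [ 0.2 -0.8 -0.1] 0.004058135923106917
the job is handed in; nothing more can be done
None
```

Both ports are built up as asked and the job is handed in, at about 30 s of the 112 s allowed. No verdict is reported at hand-in.

**Blue port:** it carries the white seal, black collar and yellow cap. Depth readings put their tops at 0.029–0.030, 0.051 and 0.086 m, against 0.030, 0.052 and 0.086 m expected. Each was within about 2 mm of the pin's axis when last measured unobstructed.

**Purple port:** it carries the red seal and green cap, with tops at 0.030 and 0.064 m, as expected. The green cap is 2–3 mm off the axis. The red seal measured about 3.5 mm off before the cap went on, within the 8 mm limit; the pin allows at most about 4 mm.

**Beaker:** its measured position changed by less than 1 mm from the start.

**Corrections and disagreements:**
- **White seal:** it rubbed the pin while being lowered, so I shifted it 3 mm before releasing it.
- **Red seal:** it was pressed down with about 20 N, which I relieved before letting go.
- **Final side view:** the arm was in the way, so the last check rests mostly on the top camera. The side camera's last clear view, before the green cap was placed, showed the blue stack upright and the red seal flat.
- **Final red reading:** with the cap covering it, the seal shows only as a partial arc in that last check, reading 5–6 mm off. I trust the earlier figure, since the pin rules this one out.

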